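# Sample the pot and set the spatula under the swing-arm magnifier

## Robot

A 7-joint arm with a two-finger parallel gripper is mounted at the origin on the work surface. World frame = base frame: x ahead of the robot, y to its left, z up, the work surface at z = 0. Lengths are in m, angles in rad, forces in N, time in s.
With the tool pointing down it reaches from about 0.425 to 0.95 m from the base axis. Payload 16.7 kg.
Tool frame: the origin (TCP) lies between the finger pads; the fingertips stand 22 mm ahead of it and the grasp point (between the pads) lies 3 mm ahead of it; z points along the fingers, y is the line along which they close (so a half turn about z gives the same grasp; the last joint's range is limited). The gripper opens to 94 mm and grips with 3 to 60 N. Pads are 16 mm wide; open, the fingers measure 119 mm over their backs; the gripper's body (75 mm by 177 mm) begins 78 mm behind the grasp point.
Start: joints at [-1.266, 0.426, 0.074, 1.606, -0.034, 1.111, -0.067], TCP at [0.297, 0.606, 0.206] pointing down, gripper open.
Joint ranges: [-2.85, 2.85], [-0.5, 2.14], [-1.23, 1.37], [0.21, 2.46], [-1.02, 4.16], [0.16, 2.05], [-2.73, 2.73]. Speed limits (rad/s): [1.89, 1.89, 2.39, 2.39, 3.01, 3.01, 3.01].

## Interface

Orientations are given as a unit quaternion [w, x, y, z].
In Python, from bench import manip gives the robot as it stands.
- The arm moves only by the shell command python3 -m creep 'ROWS' [OPENING] [FORCE]. ROWS is JSON, a list of rows, each an object with "offset": the shift along the tool's x, y, z each as a share of 0.25 m, from -1 to 1, a list of three; "twist": the turn, a rotation vector about the tool's x, y, z each as a share of pi rad, from -1 to 1, a list of three. In form: [{"offset": [x, y, z], "twist": [rx, ry, rz]}, ...]. A call has exactly 8 rows; each row is the pose to reach, as a shift and turn from the pose commanded when the call began, along the tool's axes at that moment, turning the shorter way round; what a row does not reach only later rows make up. A row lasts 1/10 s, in which the tool goes at most 50 mm and 8.59 degrees, less where a joint would pass 70% of its speed; a pose out of reach is approached as far as the arm can. A call with a number of a shift or a turn outside -1 to 1 is refused whole. A call with a gripper value outside its range is refused whole. OPENING is the opening, from -1 (shut) to 1 (fully open), set as the call begins (- or left out, the last holds). The fingers move at their own pace and stop on an object; FORCE is the grip in N (left out, the last holds). Time passes only in rows, so rows that repeat a pose let the fingers close, or fill a call up. It gives the time, the measured TCP pose, the force, the opening and the grip force at its end, in the units of the state.
- manip.state(): the state, without advancing time (a new reading comes with each control period).
- manip.capture(name): name is "side" or "top" or "wrist"; returns the picture (480x640x3 uint8, red, green, blue); there is no depth.
- manip.camera_model(name): a dict with "vfov" (degrees; the focal length in pixels is half the picture's height over the tangent of half this angle, whatever the lens; pixels are square), "cx", "cy" (the principal point, pixels), "extrinsics" (4x4, takes a point from camera to world coordinates); the wrist camera has in their place "mount" (4x4, takes a point from camera to tool coordinates, whose origin is the TCP and whose axes are the flange's). Camera axes: x right, y down, z forward; pixel columns grow to the right and rows downward; lengths in m; the calibration is good to about 2 mm. A picture is of the moment at which its call begins: read the wrist's pose just before it. camera_model takes no time and is no camera call.
- manip.sign_off(): hands the job in; it is judged then, once.
The state is a dict: "time": time; "joints": joint angles; "qd": joint speeds; "tau": joint torques, N m; "position": TCP position; "ee_rot": TCP orientation; "contact_force": force on the tool from outside, world axes, zero at the start; "wrist_torque": the same for the moment, N m; "width": finger opening in m; "finger_force": force on a finger pad.
Only numpy, scipy, OpenCV 4.12 (cv2) and the standard library are available. Lean on these libraries where they do the work, as an engineer would, in place of code of your own. Each camera call takes 0.05 s, during which the arm holds its last target. There are 200 camera calls.

## Task

The magnifier on its swing arm is in the way above the open pot: take its upright handle and swing it aside until there is at least a hand's width of free space between the lens ring and the pot, seen from above. Then pick up the spatula, dip its blade well below the rim into the pot, and lay it flat on the grey slab with the blade on the slab. Finally swing the magnifier over the slab so that the tip of the blade lies at the middle of the lens, let go, and leave the pot and the other things standing where they are.

Things in the scene. Friction and masses are not known exactly. Their poses are not given: they have to be found in the camera images.
- stand: Magnifier stand, fixed: white round foot 110 mm across and 22 mm high, steel post 22 mm thick with a 44 mm hub on top (top at 182 mm). Origin: on the bench at the post's axis, which is the vertical hinge of the swing arm. At joint value 0 the arm points along the stand's -x axis.
- swing (a joint): Angle of the magnifier's swing arm about the stand's post (rad), positive counter-clockwise from above, range -1.45 to 1.45. It turns level, with light friction (about 1 N at the handle), and stays where it is left. The arm bar is 26 mm wide and 157 to 173 mm above the bench.
- lens (a point): Centre of the magnifier's lens, 165 mm above the bench and 240 mm from the hinge axis. Lens ring: white, 120 mm across, heights 155 to 175 mm; clear glass 100 mm across. Its x axis points along the arm to the post.
- lens_grip (a point): Upright black round handle of the magnifier, on the arm's outer end past the lens ring, 305 mm from the hinge axis: 20 mm thick, standing from 170 to 225 mm above the bench. This point is on its axis at height 205 mm.
- pot: Open white ceramic pot, loose, 400 g, round, mouth 84 mm across outside, wall 4 mm, 60 mm high, floor about 5 mm thick. Origin: centre of the underside. It starts below the lens.
- slab: Grey square inspection slab, fixed to the bench, 160 x 160 x 15 mm, flat on top without a rim. Origin: centre of the underside; x and y along its sides. To the left or the right of the pot, within the lens's swing.
- spatula: Lab spatula, 200 mm long, 60 g, flat on the bench. Black handle 115 mm long, 16 wide, 14 high; thin steel shaft; flat steel blade 50 mm long, 18 wide, 4 thick, at mid height. Origin: underside at the centre of mass, 105 mm behind the blade's tip; the handle runs from 20 mm ahead of the origin to 95 mm behind it. x points to the tip, z up.
- tip (a point): Tip of the spatula's blade, 105 mm ahead of the spatula's origin and 7 mm above its underside.
- rack: Bystander: loose white rack of twelve red-capped tubes, 60 x 170 mm (long along its y), 108 mm high. Origin: centre of the underside. On the other side of the pot from the slab; the swing arm passes over it. Leave it alone.
- slidebox: Bystander: loose cardboard box, 85 x 100 x 35 mm. Origin: centre of the underside. Leave it alone.
- reagent: Bystander: loose white closed bottle, 72 mm across, 180 mm high. Origin: centre of the underside. Out to one side, just outside the magnifier's swing. Leave it alone.
- jar: Bystander: loose closed amber jar, 60 mm across, 75 mm high. Out to one side. Origin: centre of the underside. Leave it alone.
There are look-alikes about, which are no part of the job. There is more than one size of the slab; the job needs the larger.

How it is judged:
On the way, in this order (a step that is already met when the one before it is completed fails the run):
1. the lens is swung clear: its centre is more than 0.14 m from the pot's axis, seen from above (horizontal distance between lens and pot above 0.14 m), for 0.2 s.
2. held in the fingers, the spatula's tip is inside the pot, more than 12 mm below the rim, with the lens still clear (horizontal distance between tip and pot below 0.038 m and z of tip in the frame of pot between 0 and 0.048 m and contact force between the fingers and spatula above 0.5 N and horizontal distance between lens and pot above 0.14 m), for 0.2 s.
At the end, for the whole second after the job is handed in: The spatula lies flat (within about 8 degrees of level) and at rest on the slab, its tip within the slab's outline; the resting magnifier's lens centre is within 30 mm of the tip, seen from above; the pot is upright and, like the bystanders, within 30 mm of where it started (x of tip in the frame of slab between -0.08 and 0.08 m and y of tip in the frame of slab between -0.08 and 0.08 m and z of tip in the frame of slab between 0.012 and 0.035 m and angle between spatula's own x axis and vertical between 1.42 and 1.72 rad and horizontal distance between tip and lens below 0.03 m and linear speed of spatula below 0.02 m/s and velocity of joint swing between -0.05 and 0.05 rad/s and contact force between spatula and slab above 0.1 N and angle between pot's own z axis and vertical below 0.1 rad and distance of each of pot, rack, slidebox, reagent, jar from where it was at the start of the episode below 0.03 m); the robot touches nothing.
It fails at once if the pot is tipped (over 0.35 rad) or shoved more than 40 mm (angle between pot's own z axis and vertical above 0.35 rad or distance of pot from where it was at the start of the episode above 0.04 m).
It fails at once if the tube rack is shoved or knocked over (moved more than 40 mm or tilted over 0.5 rad) (distance of rack from where it was at the start of the episode above 0.04 m or angle between rack's own z axis and vertical above 0.5 rad).
It fails at once if the slide box is shoved or knocked over (moved more than 40 mm or tilted over 0.5 rad) (distance of slidebox from where it was at the start of the episode above 0.04 m or angle between slidebox's own z axis and vertical above 0.5 rad).
It fails at once if the reagent bottle is shoved or knocked over (moved more than 40 mm or tilted over 0.5 rad) (distance of reagent from where it was at the start of the episode above 0.04 m or angle between reagent's own z axis and vertical above 0.5 rad).
It fails at once if the closed jar is shoved or knocked over (moved more than 40 mm or tilted over 0.5 rad) (distance of jar from where it was at the start of the episode above 0.04 m or angle between jar's own z axis and vertical above 0.5 rad).
It also fails if it takes over 72 s, if anything falls off the work surface, if the arm or the gripper's body presses on something with over 40 N, if the wrist force passes 120 N, or if a joint passes its speed limit or range.

## Working session

There is one attempt and no reset: what is moved stays moved. The work goes in short steps, Python scripts to look and compute and a shell command to move; the robot and the scene stay as the last step left them, time stands still between calls to the robot, and variables do not carry over. Pictures are saved under pics/ and viewed, at most 10 in all, crops included, and the job is handed in when it is done.

```bash
mkdir -p pics; cat > h.py <<'E'
import numpy as np, cv2
from scipy.spatial.transform import Rotation as R
from bench import manip
def K(n):
    m=manip.camera_model(n); f=240/np.tan(np.radians(m['vfov'])/2); return m,f
def ext(n,st=None):
    m,f=K(n)
    if 'extrinsics' in m: return np.array(m['extrinsics']),f,m['cx'],m['cy']
    st=st or manip.state(); q=st['ee_rot']; T=np.eye(4)
    T[:3,:3]=R.from_quat([q[1],q[2],q[3],q[0]]).as_matrix(); T[:3,3]=st['position']
    return T@np.array(m['mount']),f,m['cx'],m['cy']
def ray(E,uv):
    T,f,cx,cy=E; d=T[:3,:3]@np.array([(uv[0]-cx)/f,(uv[1]-cy)/f,1.]); return T[:3,3],d
def atz(E,uv,z):
    o,d=ray(E,uv); return o+d*(z-o[2])/d[2]
def tri(*obs):
    A=np.zeros((3,3));b=np.zeros(3)
    for E,uv in obs:
        o,d=ray(E,uv); d=d/np.linalg.norm(d); P=np.eye(3)-np.outer(d,d); A+=P;b+=P@o
    x=np.linalg.solve(A,b); return x
def proj(E,p):
    T,f,cx,cy=E; c=T[:3,:3].T@(np.array(p)-T[:3,3]); return [cx+f*c[0]/c[2],cy+f*c[1]/c[2]]
def save(n,fn):
    im=manip.capture(n); cv2.imwrite(fn,cv2.cvtColor(im,cv2.COLOR_RGB2BGR)); return im
E
python3 - <<'E'
from h import *
np.set_printoptions(precision=3,suppress=True)
s=manip.state(); print(s)
for n in('side','top','wrist'):
    print(n,manip.camera_model(n)); save(n,f'pics/{n}0.png')
E
```

```text
{'time': 0.0, 'joints': array([-1.266,  0.427,  0.074,  1.607, -0.034,  1.111, -0.067]), 'qd': array([ 0.001, -0.002,  0.   , -0.   , -0.001, -0.001,  0.001]), 'tau': array([  0.   , -93.583,   3.667, -45.42 ,  -0.049,   0.02 ,   0.   ]), 'position': array([0.296, 0.606, 0.206]), 'ee_rot': array([-0.   ,  0.225,  0.974, -0.001]), 'contact_force': array([-0.39 , -0.234, -0.197]), 'wrist_torque': array([-0.018,  0.008,  0.003]), 'finger_force': 0.0, 'width': 0.09402252734143049}
side {'vfov': 46.74359517013147, 'cx': 315.1522411148891, 'cy': 245.60286510945045, 'extrinsics': array([[ 0.958, -0.185,  0.218,  0.241],
       [-0.285, -0.567,  0.773, -1.2  ],
       [-0.02 , -0.803, -0.596,  1.065],
       [ 0.   ,  0.   ,  0.   ,  1.   ]])}
top {'vfov': 48.62663835655964, 'cx': 323.0239124596854, 'cy': 242.55489492698513, 'extrinsics': array([[-0.01 , -0.988,  0.157,  0.387],
       [-1.   ,  0.009, -0.004,  0.013],
       [ 0.002, -0.157, -0.988,  1.383],
       [ 0.   ,  0.   ,  0.   ,  1.   ]])}
wrist {'vfov': 68.10313031807944, 'cx': 325.44191076658086, 'cy': 236.58429740914823, 'mount': array([[-0.   , -0.963, -0.27 ,  0.078],
       [ 1.   ,  0.   , -0.001,  0.   ],
       [ 0.001, -0.27 ,  0.963, -0.179],
       [ 0.   ,  0.   ,  0.   ,  1.   ]])}
```

View pics/top0.png

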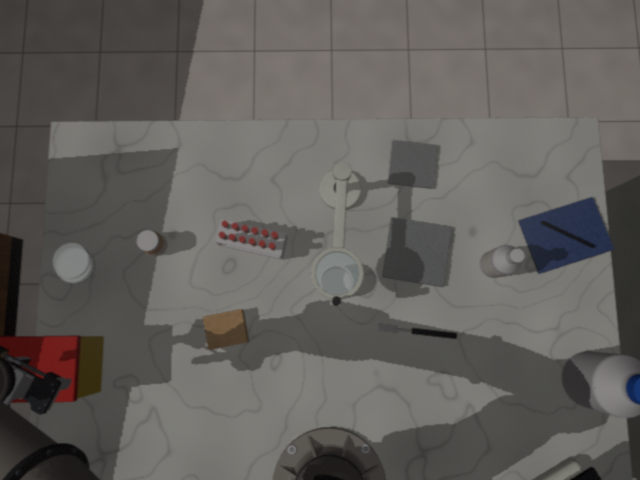

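View pics/side0.png

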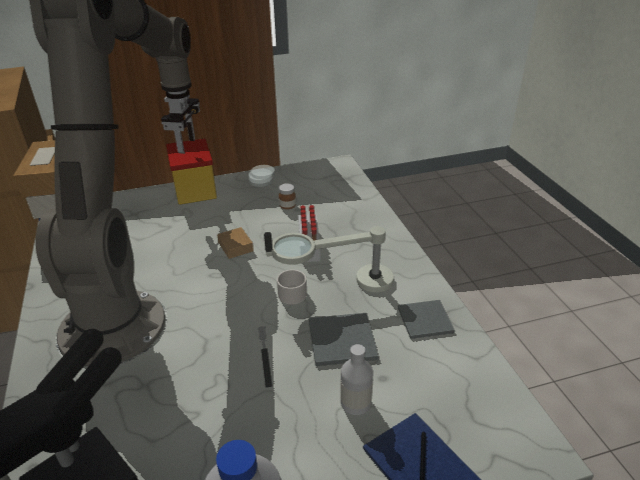

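The top view shows the lens ring at (337,272), the black knob at (336,301), the post at (341,178), the rack at (250,239), the box at (226,328) and the jar at (148,241). The reagent bottle is at (505,260).

- **Slab:** the large one is at (418,252). The small look-alike is at (414,163).
- **Spatula:** its handle runs (412..457, 333) and the tip is near (380,327). The look-alike is the pen at (568,235) on the blue mat.
- **Knob:** in the side view it is at (268,241). The only other black item near it is the spatula handle.
- **Pot:** at (292,287) in the side view. The look-alike is the white dish, top view (72,263).

Next, a close crop to check these choices.

```bash
python3 - <<'E'
from h import *
t=cv2.imread('pics/top0.png'); s=cv2.imread('pics/side0.png')
a=cv2.resize(t[160:350,300:470],None,fx=2.35,fy=3.1); a=cv2.resize(t[150:350,300:470],None,fx=3,fy=3)
b=cv2.resize(s[220:400,225:385],None,fx=1.8*1.667/1.2,fy=1.8*1.667/1.2)
b=cv2.resize(s[220:400,230:385],None,fx=1.8,fy=1.8)
c=np.zeros((600,800,3),np.uint8); c[:,:510]=a; c[:b.shape[0],515:515+b.shape[1]]=b
cv2.imwrite('pics/crop1.png',c)
E
```

```text
(no output)
```

View pics/crop1.png

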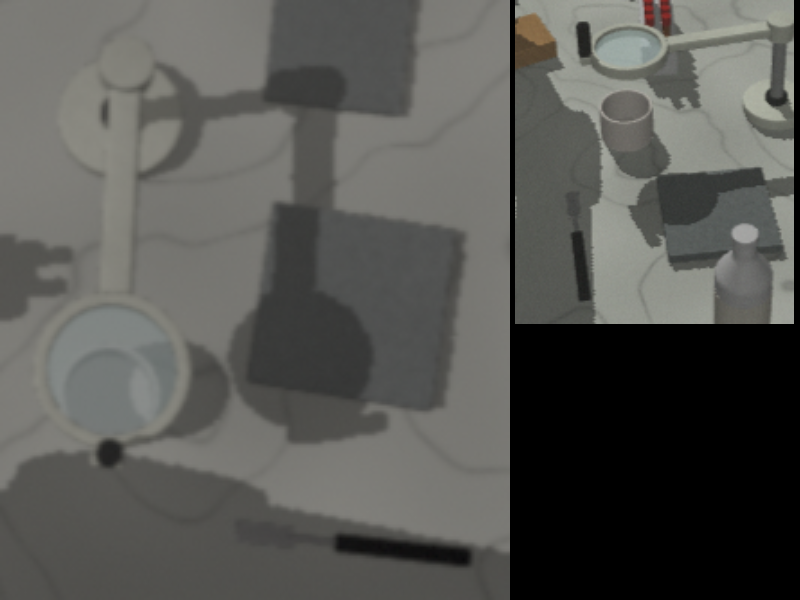

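```bash
python3 - <<'E'
from h import *
np.set_printoptions(precision=4,suppress=True)
T=ext('top');S=ext('side')
ct=lambda p:(300+p[0]/3,150+p[1]/3); cs=lambda p:(230+(p[0]-515)/1.8,220+p[1]/1.8)
P={'knobtop':((110,453),(584,24),.225),'hub':((127,65),(780,20),.182),'lens':((113,370),(629,48),.165),'pot':((112,402),(627,107),.06),
'h_front':((336,543),(575,232),.007),'h_back':((470,557),(584,299),.007),'tip':((236,530),(573,193),.007),
's1':((275,203),(762,168),.015),'s2':((465,233),(782,246),.015),'s3':((440,410),(668,258),.015),'s4':((247,382),(657,176),.015)}
for k,(a,b,z) in P.items(): print(k,'tri',tri((T,ct(a)),(S,cs(b))),'top@z',atz(T,ct(a),z),'side@z',atz(S,cs(b),z))
# box, rack, bottle
for n,uv,z in [('boxc',(226,328),.035),('rackc',(251,236),.108),('jar',(148,238),.075),('reagtop',(516,255),.18),('reagbase',(495,263),0.05)]: print(n,atz(T,uv,z))
E
```

```text
knobtop tri [ 0.444  -0.02    0.2253] top@z [ 0.4419 -0.0197  0.225 ] side@z [ 0.4461 -0.0197  0.225 ]
hub tri [ 0.7464 -0.0387  0.1788] top@z [ 0.7448 -0.0384  0.182 ] side@z [ 0.7452 -0.0427  0.182 ]
lens tri [ 0.5089 -0.0247  0.17  ] top@z [ 0.5081 -0.0246  0.165 ] side@z [ 0.5118 -0.0181  0.165 ]
pot tri [ 0.4966 -0.0274  0.0592] top@z [ 0.4919 -0.0267  0.06  ] side@z [ 0.5011 -0.0286  0.06  ]
h_front tri [ 0.3738 -0.2165  0.0123] top@z [ 0.374  -0.2174  0.007 ] side@z [ 0.3743 -0.2115  0.007 ]
h_back tri [ 0.3607 -0.3314  0.0058] top@z [ 0.3612 -0.3311  0.007 ] side@z [ 0.3602 -0.3323  0.007 ]
tip tri [ 0.387  -0.1328  0.0057] top@z [ 0.3858 -0.1325  0.007 ] side@z [ 0.388  -0.1342  0.007 ]
s1 tri [ 0.6707 -0.1741  0.0116] top@z [ 0.6683 -0.1733  0.015 ] side@z [ 0.671  -0.1773  0.015 ]
s2 tri [ 0.639  -0.3369  0.0215] top@z [ 0.6401 -0.3385  0.015 ] side@z [ 0.6417 -0.3315  0.015 ]
s3 tri [ 0.4847 -0.3083  0.0193] top@z [ 0.4858 -0.3095  0.015 ] side@z [ 0.485  -0.3046  0.015 ]
s4 tri [ 0.5134 -0.1448  0.0143] top@z [ 0.5115 -0.1444  0.015 ] side@z [ 0.515  -0.1456  0.015 ]
boxc [0.3864 0.253  0.035 ]
rackc [0.6069 0.1833 0.108 ]
jar [0.61   0.4445 0.075 ]
reagtop [ 0.5447 -0.4325  0.18  ]
reagbase [ 0.5418 -0.4262  0.05  ]
```

The crop confirms the choices: big slab, spatula on the bench with its blade toward +y, and knob at the lens's outer end. Both views agree on the heights (knob top 0.225, rim 0.059, slab about 0.016). I'll approach the knob from above and swing it toward the rack side, away from the slab.

```bash
cat >> h.py <<'E'
def tool(yaw,tilt=0):
    """yaw: heading (deg) of tool x; tool z down, tilted by tilt deg about tool y"""
    a=np.radians(yaw); x=np.array([np.cos(a),np.sin(a),0]); z=np.array([0,0,-1.])
    return R.from_matrix(np.c_[x,np.cross(z,x),z])*R.from_euler('y',tilt,degrees=True)
def pose(st=None):
    st=st or manip.state(); q=st['ee_rot']; return np.array(st['position']),R.from_quat([q[1],q[2],q[3],q[0]])
def plan(p1,r1,p0=None,r0=None):
    """rows' units from pose p0,r0 (default: now) to p1,r1"""
    if p0 is None: p0,r0=pose()
    print('offset',np.round(r0.inv().apply(np.array(p1)-p0)/.25,3).tolist(),'twist',np.round((r0.inv()*r1).as_rotvec()/np.pi,3).tolist())
def heading(r): x=r.as_matrix()[:,0]; return np.degrees(np.arctan2(x[1],x[0]))
E
python3 - <<'E'
from h import *
p,r=pose(); h=heading(r); print(p,h)
# y_t angle = h-90 ; want tangent ~86 -> heading 176
A=tool(165);B=tool(176)
plan([.38,.28,.30],A); plan([.4435,-.02,.285],B,[.38,.28,.30],A); plan([.4435,-.02,.207],B,[.4435,-.02,.285],B)
E
```

```text
[0.29640555 0.60608676 0.20575376] 153.93916521774472
offset [-0.873, -1.025, -0.376] twist [-0.0, -0.0, -0.061]
offset [-0.556, -1.093, 0.06] twist [0.0, 0.0, -0.061]
offset [0.0, 0.0, 0.312] twist [0.0, 0.0, 0.0]
```

```bash
python3 -m creep '[{"offset":[0,0,-0.376],"twist":[0,0,0]},{"offset":[-0.1,-0.1,-0.376],"twist":[0,0,0]},{"offset":[-0.87,-1,-0.376],"twist":[0,0,-0.06]},{"offset":[-0.87,-1,-0.376],"twist":[0,0,-0.06]},{"offset":[-0.87,-1,-0.376],"twist":[0,0,-0.06]},{"offset":[-0.87,-1,-0.376],"twist":[0,0,-0.06]},{"offset":[-0.87,-1,-0.376],"twist":[0,0,-0.06]},{"offset":[-0.87,-1,-0.376],"twist":[0,0,-0.06]}]' 0.2 20
python3 -m creep '[{"offset":[-0.53,-1,0.06],"twist":[0,0,-0.06]},{"offset":[-0.53,-1,0.06],"twist":[0,0,-0.06]},{"offset":[-0.53,-1,0.06],"twist":[0,0,-0.06]},{"offset":[-0.53,-1,0.06],"twist":[0,0,-0.06]},{"offset":[-0.53,-1,0.06],"twist":[0,0,-0.06]},{"offset":[-0.53,-1,0.06],"twist":[0,0,-0.06]},{"offset":[-0.53,-1,0.06],"twist":[0,0,-0.06]},{"offset":[-0.53,-1,0.06],"twist":[0,0,-0.06]}]'
python3 - <<'E'
from h import *
p,r=pose(); print(p,heading(r),manip.state()['joints'])
E_=ext('wrist'); save('wrist','pics/w1.png'); print(proj(E_,[.4435,-.02,.225]),proj(E_,[.4435,-.02,.18]))
plan([.4435,-.02,.285],tool(176))
E
```

```text
time: 0.95
position: [0.3821, 0.2843, 0.3002]
ee_rot: [-0.0, 0.133, 0.991, 0.0]
contact_force: [0.9, -0.5, 0.9]
width: 0.0565
finger_force: 0.0
time: 1.75
position: [0.4439, 0.0098, 0.2852]
ee_rot: [-0.0, 0.04, 0.999, 0.0]
contact_force: [-0.4, 0.3, 0.5]
width: 0.0565
finger_force: 0.0
[0.44394731 0.00984293 0.28521912] 175.43937267842713 [-0.6932546  -0.066945    0.5078749   2.01650566  0.03491141  1.18399587
  1.29168633]
[np.float64(283.93709049149646), np.float64(254.45438395608068)] [np.float64(290.02279460242073), np.float64(237.2816800693653)]
offset [-0.008, -0.123, 0.001] twist [0.0, -0.0, -0.003]
```

View pics/w1.png

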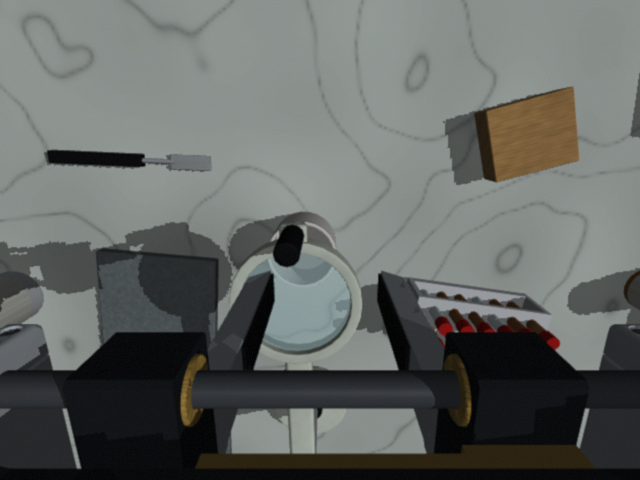

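The wrist view shows the knob at (287,255) top and (292,235) bottom, within 3 px of my prediction, so its y is about -0.0185. The spatula blade is at (190,162) and the rack is well to the right. Next: descend, grip, and work out the arc.

```bash
python3 -m creep '[{"offset":[-0.004,-0.114,0],"twist":[0,0,0]},{"offset":[-0.004,-0.114,0],"twist":[0,0,0]},{"offset":[-0.004,-0.114,0.1],"twist":[0,0,0]},{"offset":[-0.004,-0.114,0.2],"twist":[0,0,0]},{"offset":[-0.004,-0.114,0.312],"twist":[0,0,0]},{"offset":[-0.004,-0.114,0.312],"twist":[0,0,0]},{"offset":[-0.004,-0.114,0.312],"twist":[0,0,0]},{"offset":[-0.004,-0.114,0.312],"twist":[0,0,0]}]'
python3 -m creep '[{"offset":[0,0,0],"twist":[0,0,0]},{"offset":[0,0,0],"twist":[0,0,0]},{"offset":[0,0,0],"twist":[0,0,0]},{"offset":[0,0,0],"twist":[0,0,0]},{"offset":[0,0,0],"twist":[0,0,0]},{"offset":[0,0,0],"twist":[0,0,0]},{"offset":[0,0,0],"twist":[0,0,0]},{"offset":[0,0,0],"twist":[0,0,0]}]' -1 15
python3 - <<'E'
from h import *
p,r=pose(); print(p,heading(r))
H=np.array([.7464,-.0387]); d=p[:2]-H; print(np.hypot(*d))
for j,a0 in enumerate((0,.3,.6)):
  R0=R.from_euler('z',-a0); p0=np.r_[H+R0.apply(np.r_[d,0])[:2],p[2]]; r0=R0*r
  for k in (1,2,3,4):
    a=a0+.075*k; Q=R.from_euler('z',-a); print(round(a,3),end=' '); plan(np.r_[H+Q.apply(np.r_[d,0])[:2],p[2]],Q*r,p0,r0)
  
E
```

```text
time: 2.6
position: [0.4436, -0.0176, 0.2085]
ee_rot: [0.001, 0.039, 0.999, 0.0]
contact_force: [1.0, 0.2, 0.9]
width: 0.0567
finger_force: 0.0
time: 3.4
position: [0.4428, -0.0182, 0.2073]
ee_rot: [-0.0, 0.039, 0.999, -0.0]
contact_force: [-0.8, 0.0, 3.3]
width: 0.0197
finger_force: 15.0
[ 0.44283402 -0.0181922   0.20733372] 175.53499773732779
0.3042579066397923
0.075 offset [-0.002, 0.091, -0.0] twist [-0.0, 0.0, 0.024]
0.15 offset [-0.012, 0.182, -0.0] twist [-0.0, 0.0, 0.048]
0.225 offset [-0.028, 0.272, -0.0] twist [-0.0, 0.0, 0.072]
0.3 offset [-0.051, 0.36, -0.0] twist [-0.0, 0.0, 0.095]
0.375 offset [-0.002, 0.091, -0.0] twist [-0.0, 0.0, 0.024]
0.45 offset [-0.012, 0.182, -0.0] twist [-0.0, 0.0, 0.048]
0.525 offset [-0.028, 0.272, -0.0] twist [-0.0, 0.0, 0.072]
0.6 offset [-0.051, 0.36, -0.0] twist [-0.0, 0.0, 0.095]
0.675 offset [-0.002, 0.091, -0.0] twist [-0.0, 0.0, 0.024]
0.75 offset [-0.012, 0.182, -0.0] twist [-0.0, 0.0, 0.048]
0.825 offset [-0.028, 0.272, -0.0] twist [-0.0, 0.0, 0.072]
0.9 offset [-0.051, 0.36, -0.0] twist [-0.0, 0.0, 0.095]
```

Gripped: width 19.7 mm, force 15 N. Now the swing, three arcs of 0.3 rad.

```bash
for i in 1; do
python3 -m creep '[{"offset":[0,0.045,0],"twist":[0,0,0.012]},{"offset":[-0.002,0.091,0],"twist":[0,0,0.024]},{"offset":[-0.006,0.136,0],"twist":[0,0,0.036]},{"offset":[-0.012,0.182,0],"twist":[0,0,0.048]},{"offset":[-0.019,0.227,0],"twist":[0,0,0.06]},{"offset":[-0.028,0.272,0],"twist":[0,0,0.072]},{"offset":[-0.039,0.316,0],"twist":[0,0,0.084]},{"offset":[-0.051,0.36,0],"twist":[0,0,0.095]}]'
python3 -m creep '[{"offset":[0,0.045,0],"twist":[0,0,0.012]},{"offset":[-0.002,0.091,0],"twist":[0,0,0.024]},{"offset":[-0.006,0.136,0],"twist":[0,0,0.036]},{"offset":[-0.012,0.182,0],"twist":[0,0,0.048]},{"offset":[-0.019,0.227,0],"twist":[0,0,0.06]},{"offset":[-0.028,0.272,0],"twist":[0,0,0.072]},{"offset":[-0.039,0.316,0],"twist":[0,0,0.084]},{"offset":[-0.051,0.36,0],"twist":[0,0,0.095]}]'
python3 -m creep '[{"offset":[0,0.045,0],"twist":[0,0,0.012]},{"offset":[-0.002,0.091,0],"twist":[0,0,0.024]},{"offset":[-0.006,0.136,0],"twist":[0,0,0.036]},{"offset":[-0.012,0.182,0],"twist":[0,0,0.048]},{"offset":[-0.019,0.227,0],"twist":[0,0,0.06]},{"offset":[-0.028,0.272,0],"twist":[0,0,0.072]},{"offset":[-0.039,0.316,0],"twist":[0,0,0.084]},{"offset":[-0.051,0.36,0],"twist":[0,0,0.095]}]'
done
python3 - <<'E'
from h import *
p,r=pose(); print(p,heading(r)); H=np.array([.7464,-.0387]);d=p[:2]-H
l=H+.24*d/np.hypot(*d); print(np.hypot(*d),l,np.hypot(*(l-[.4965,-.0275])))
E
```

```text
time: 4.2
position: [0.4623, 0.0711, 0.2073]
ee_rot: [-0.0, 0.188, 0.982, -0.0]
contact_force: [-3.3, 0.2, 6.3]
width: 0.0197
finger_force: 15.0
time: 5.0
position: [0.5071, 0.1507, 0.2073]
ee_rot: [-0.001, 0.331, 0.943, 0.0]
contact_force: [-3.5, 2.0, 7.3]
width: 0.0198
finger_force: 15.0
time: 5.8
position: [0.5736, 0.2134, 0.2074]
ee_rot: [-0.001, 0.468, 0.884, 0.0]
contact_force: [-3.8, 3.4, 6.5]
width: 0.0199
finger_force: 15.0
[0.5735554  0.21337021 0.20739041] 124.20934682180926
0.3056380945090741 [0.61067509 0.15923622] 0.21887523294853548
```

Lens to pot is now 0.219 m, about 117 mm of free space. Release, rise, and go over the spatula for a close measurement.

```bash
python3 -m creep '[{"offset":[0,0,0],"twist":[0,0,0]},{"offset":[0,0,0],"twist":[0,0,0]},{"offset":[0,0,0],"twist":[0,0,0]},{"offset":[0,0,0],"twist":[0,0,0]},{"offset":[0,0,-0.1],"twist":[0,0,0]},{"offset":[0,0,-0.25],"twist":[0,0,0]},{"offset":[0,0,-0.38],"twist":[0,0,0]},{"offset":[0,0,-0.38],"twist":[0,0,0]}]' 0.2
python3 - <<'E'
from h import *
p,r=pose(); print(p,heading(r))
m=np.array([.43,-.03,.30]); plan(m,tool(100)); plan([.367,-.267,.22],tool(82.5),m,tool(100))
E
```

```text
time: 6.6
position: [0.5753, 0.2119, 0.3067]
ee_rot: [0.002, 0.468, 0.884, 0.003]
contact_force: [-0.7, -0.3, 0.3]
width: 0.0562
finger_force: 0.0
[0.57525199 0.21190413 0.30665782] 124.2190442331052
offset [-0.473, -1.025, 0.021] twist [0.002, -0.0, 0.135]
offset [-0.89, -0.413, 0.32] twist [0.0, 0.0, 0.097]
```

```bash
python3 -m creep '[{"offset":[-0.47,-1,0.02],"twist":[0,0,0.135]},{"offset":[-0.47,-1,0.02],"twist":[0,0,0.135]},{"offset":[-0.47,-1,0.02],"twist":[0,0,0.135]},{"offset":[-0.47,-1,0.02],"twist":[0,0,0.135]},{"offset":[-0.47,-1,0.02],"twist":[0,0,0.135]},{"offset":[-0.47,-1,0.02],"twist":[0,0,0.135]},{"offset":[-0.47,-1,0.02],"twist":[0,0,0.135]},{"offset":[-0.47,-1,0.02],"twist":[0,0,0.135]}]'
python3 -m creep '[{"offset":[-0.89,-0.41,0.32],"twist":[0,0,0.097]},{"offset":[-0.89,-0.41,0.32],"twist":[0,0,0.097]},{"offset":[-0.89,-0.41,0.32],"twist":[0,0,0.097]},{"offset":[-0.89,-0.41,0.32],"twist":[0,0,0.097]},{"offset":[-0.89,-0.41,0.32],"twist":[0,0,0.097]},{"offset":[-0.89,-0.41,0.32],"twist":[0,0,0.097]},{"offset":[-0.89,-0.41,0.32],"twist":[0,0,0.097]},{"offset":[-0.89,-0.41,0.32],"twist":[0,0,0.097]}]'
python3 - <<'E'
from h import *
p,r=pose(); print(p,heading(r),manip.state()['joints'])
E_=ext('wrist'); a=save('wrist','pics/w2.png'); b=save('top','pics/top2.png')
np.save('E2.npy',np.array(E_[0]))
c=np.zeros((480,800,3),np.uint8); im=cv2.imread('pics/w2.png'); c[:,:500]=im[:,80:580]
t=cv2.imread('pics/top2.png')[200:350,200:430]; t=cv2.resize(t,None,fx=1.3,fy=1.3); c[:t.shape[0],500:500+t.shape[1]]=t
cv2.imwrite('pics/v2.png',c)
print(proj(E_,[.387,-.133,.007]),proj(E_,[.374,-.2165,.014]))
E
```

```text
time: 7.4
position: [0.4329, -0.0258, 0.2973]
ee_rot: [-0.0, 0.643, 0.766, 0.001]
contact_force: [0.8, 0.9, -0.5]
width: 0.0566
finger_force: 0.0
time: 8.2
position: [0.3713, -0.2618, 0.2173]
ee_rot: [0.0, 0.752, 0.66, -0.001]
contact_force: [0.4, -0.6, 0.2]
width: 0.0565
finger_force: 0.0
[ 0.3713433  -0.2618244   0.21725803] 82.5553798645217 [-0.60382747  0.02570346  1.12587193  2.10827416 -0.02559407  1.0227523
  0.40532755]
[np.float64(324.4356745714431), np.float64(84.04981131554834)] [np.float64(322.5289267817036), np.float64(168.95551611651973)]
```

View pics/v2.png

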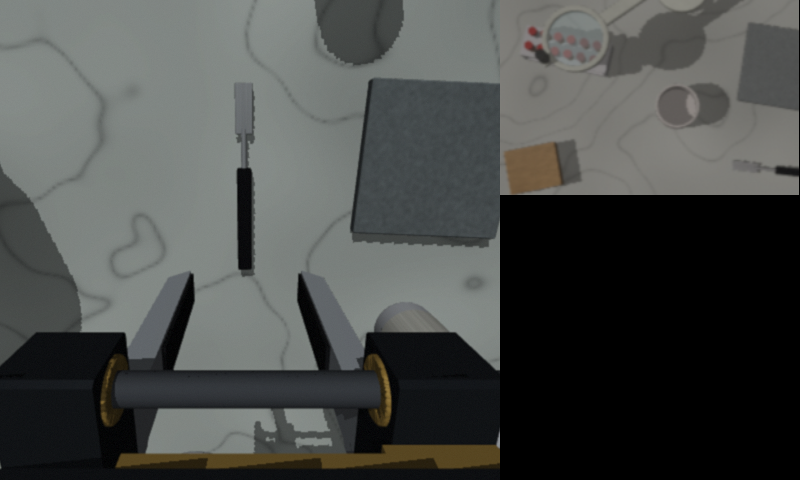

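The wrist view puts the blade tip at (324,83), handle front at (324,168) and handle back at (325,269), matching predictions within 2 px. The top view shows the pot mouth uncovered at about (337.7,281.5) and the lens over the rack.

```bash
python3 - <<'E'
from h import *
np.set_printoptions(precision=4,suppress=True)
m,f=K('wrist'); W=(np.load('E2.npy'),f,m['cx'],m['cy']); T=ext('top');S=ext('side')
f_=atz(W,(324,168),.014); b=atz(W,(325,269),.014); t=atz(W,(324,83),.007)
print(t,f_,b,np.degrees(np.arctan2(*(f_-b)[[1,0]])),np.linalg.norm(f_-b))
print('tri tip',tri((W,(324,83)),(T,(378.7,326.7)),(S,(262.2,327.2))),'front',tri((W,(324,168)),(T,(412,331)),(S,(263.3,348.9))))
print('pot',atz(T,(337.7,281.5),.06), 'slab corner',atz(W,(352+80,232),.015),atz(W,(372+80,79),.015))
p,r=pose(); dirn=(t-b)[:2]; dirn/=np.hypot(*dirn); g=t[:2]-.137*dirn; hd=np.degrees(np.arctan2(dirn[1],dirn[0])); print(g,hd)
plan(np.r_[g,.10],tool(hd)); plan(np.r_[g,.0245],tool(hd),np.r_[g,.10],tool(hd))
E
```

```text
[ 0.3867 -0.132   0.007 ] [ 0.3757 -0.2157  0.014 ] [ 0.3618 -0.3293  0.014 ] 83.05344078093121 0.11441368183797691
tri tip [ 0.3869 -0.1324  0.0057] front [ 0.3744 -0.2162  0.0119]
pot [ 0.4981 -0.0277  0.06  ] slab corner [ 0.4856 -0.3007  0.015 ] [ 0.5128 -0.1459  0.015 ]
[ 0.3696 -0.2679] 82.8229163590215
offset [-0.026, -0.004, 0.47] twist [0.0, 0.0, -0.001]
offset [0.0, 0.0, 0.302] twist [0.0, 0.0, 0.0]
```

```bash
python3 -m creep '[{"offset":[-0.026,-0.004,0.15],"twist":[0,0,0]},{"offset":[-0.026,-0.004,0.3],"twist":[0,0,0]},{"offset":[-0.026,-0.004,0.45],"twist":[0,0,0]},{"offset":[-0.026,-0.004,0.6],"twist":[0,0,0]},{"offset":[-0.026,-0.004,0.7],"twist":[0,0,0]},{"offset":[-0.026,-0.004,0.745],"twist":[0,0,0]},{"offset":[-0.026,-0.004,0.765],"twist":[0,0,0]},{"offset":[-0.026,-0.004,0.765],"twist":[0,0,0]}]'
python3 -m creep '[{"offset":[0,0,0],"twist":[0,0,0]},{"offset":[0,0,0],"twist":[0,0,0]},{"offset":[0,0,0],"twist":[0,0,0]},{"offset":[0,0,0],"twist":[0,0,0]},{"offset":[0,0,0],"twist":[0,0,0]},{"offset":[0,0,0],"twist":[0,0,0]},{"offset":[0,0,0],"twist":[0,0,0]},{"offset":[0,0,0],"twist":[0,0,0]}]' -1 30
python3 - <<'E'
from h import *
s=manip.state();print(s['position'],heading(pose()[1]),s['joints'])
E
```

```text
time: 9.1
position: [0.3693, -0.2689, 0.0265]
ee_rot: [0.0, 0.752, 0.659, 0.0]
contact_force: [-0.5, -1.1, -0.1]
width: 0.0564
finger_force: 0.0
time: 9.9
position: [0.3687, -0.2691, 0.026]
ee_rot: [-0.0, 0.752, 0.659, -0.0]
contact_force: [0.4, -0.6, -0.2]
width: 0.0007
finger_force: 0.0
[ 0.36865898 -0.26910589  0.02602876] 82.4765181591876 [-0.17189875  0.46965412  0.81244181  2.26488659 -0.59399489  0.62721644
  0.95237541]
```

The fingers shut on nothing, so I'll look before going on.

```bash
python3 - <<'E'
from h import *
E_=ext('wrist'); np.save('E3.npy',E_[0]); save('wrist','pics/w3.png'); save('side','pics/s3.png')
a=cv2.imread('pics/w3.png');b=cv2.imread('pics/s3.png')
c=np.zeros((480,800,3),np.uint8); c[:,:440]=a[:,100:540]; d=cv2.resize(b[270:420,180:360],None,fx=2,fy=2); c[:300,440:800]=d
cv2.imwrite('pics/v3.png',c)
p,r=pose(); M=r.as_matrix(); print(proj(E_,p+.022*M[:,2]),proj(E_,[.3867,-.132,.007]))
E
```

```text
[np.float64(324.7660548034065), np.float64(271.5963946527691)] [np.float64(324.3931831527245), np.float64(10.955016478308181)]
```

View pics/v3.png

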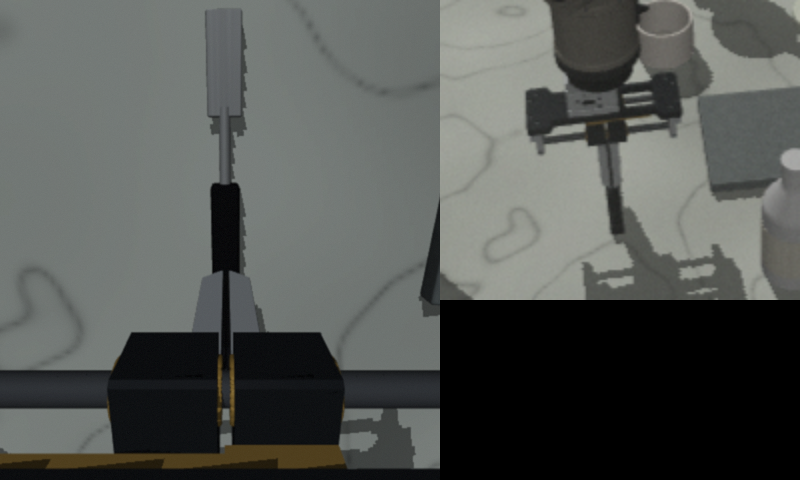

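The spatula hasn't moved. The closed fingers appear in front of the handle at row 271, so they passed above it. I'll open and feel down to the bench in small steps.

```bash
python3 -m creep '[{"offset":[0,0,0],"twist":[0,0,0]},{"offset":[0,0,0],"twist":[0,0,0]},{"offset":[0,0,0],"twist":[0,0,0]},{"offset":[0,0,0],"twist":[0,0,0]},{"offset":[0,0,0],"twist":[0,0,0]},{"offset":[0,0,0.005],"twist":[0,0,0]},{"offset":[0,0,0.01],"twist":[0,0,0]},{"offset":[0,0,0.01],"twist":[0,0,0]}]' 0 30
python3 -m creep '[{"offset":[0,0,0],"twist":[0,0,0]},{"offset":[0,0,0.002],"twist":[0,0,0]},{"offset":[0,0,0.004],"twist":[0,0,0]},{"offset":[0,0,0.004],"twist":[0,0,0]},{"offset":[0,0,0.004],"twist":[0,0,0]},{"offset":[0,0,0.004],"twist":[0,0,0]},{"offset":[0,0,0.004],"twist":[0,0,0]},{"offset":[0,0,0.004],"twist":[0,0,0]}]'
```

```text
time: 10.8
position: [0.3686, -0.269, 0.0234]
ee_rot: [-0.0, 0.752, 0.659, -0.0]
contact_force: [-0.9, 0.2, -0.5]
width: 0.047
finger_force: 0.0
time: 11.6
position: [0.3687, -0.2691, 0.0226]
ee_rot: [0.0, 0.752, 0.659, -0.0]
contact_force: [0.4, 0.2, -0.5]
width: 0.0466
finger_force: 0.0
```

```bash
python3 -m creep '[{"offset":[0,0,0],"twist":[0,0,0]},{"offset":[0,0,0],"twist":[0,0,0]},{"offset":[0,0,0],"twist":[0,0,0]},{"offset":[0,0,0],"twist":[0,0,0]},{"offset":[0,0,0],"twist":[0,0,0]},{"offset":[0,0,0],"twist":[0,0,0]},{"offset":[0,0,0],"twist":[0,0,0]},{"offset":[0,0,0],"twist":[0,0,0]}]' -1 30
```

```text
time: 12.4
position: [0.3687, -0.2691, 0.0225]
ee_rot: [0.0, 0.752, 0.659, -0.0]
contact_force: [-0.8, -0.1, -0.6]
width: 0.0001
finger_force: 0.0
```

```bash
python3 -m creep '[{"offset":[0,0,0],"twist":[0,0,0]},{"offset":[0,0,0],"twist":[0,0,0]},{"offset":[0,0,0],"twist":[0,0,0]},{"offset":[0,0,0],"twist":[0,0,0]},{"offset":[0,0,0.004],"twist":[0,0,0]},{"offset":[0,0,0.008],"twist":[0,0,0]},{"offset":[0,0,0.008],"twist":[0,0,0]},{"offset":[0,0,0.008],"twist":[0,0,0]}]' 0 | grep -E 'pos|contact'
python3 - <<'E'
from h import *
E_=ext('wrist'); a=save('wrist','pics/w4.png')
a=cv2.imread('pics/w4.png'); cv2.imwrite('pics/v4.png',cv2.resize(a[120:420,180:480],None,fx=2,fy=2))
p,r=pose(); M=r.as_matrix()
for z in (0,.011,.022): print(z,[proj(E_,p+z*M[:,2]+s*.0235*M[:,1]) for s in (-1,1)])
E
```

```text
position: [0.3686, -0.2691, 0.0205]
contact_force: [-0.2, -0.9, -0.1]
0 [[np.float64(281.63002782176363), np.float64(286.39199417565646)], [np.float64(367.6432989025394), np.float64(286.4554982786971)]]
0.011 [[np.float64(283.93823775785523), np.float64(278.6276669845379)], [np.float64(365.5021072307299), np.float64(278.6839844151614)]]
0.022 [[np.float64(286.0194415054334), np.float64(271.62694031972666)], [np.float64(363.5715965447341), np.float64(271.6771429644656)]]
```

View pics/v4.png

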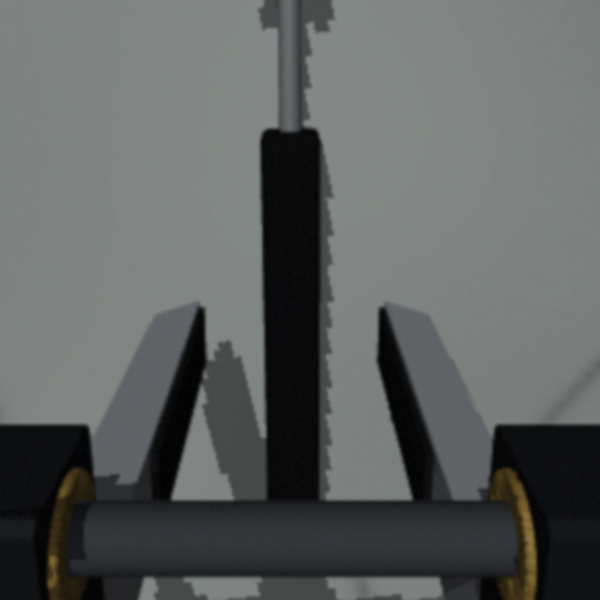

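The fingertip corners at (281.5,272.5) and (370,272.5) are 88.5 px apart for a 47 mm opening. That makes them about 25 mm nearer the camera than the stated "22 mm ahead" would put them, so the tips are really level with the TCP and are still hovering around z = 0.022. I'll descend by feel.

```bash
python3 -m creep '[{"offset":[0,0,0.008],"twist":[0,0,0]},{"offset":[0,0,0.016],"twist":[0,0,0]},{"offset":[0,0,0.024],"twist":[0,0,0]},{"offset":[0,0,0.032],"twist":[0,0,0]},{"offset":[0,0,0.04],"twist":[0,0,0]},{"offset":[0,0,0.048],"twist":[0,0,0]},{"offset":[0,0,0.048],"twist":[0,0,0]},{"offset":[0,0,0.048],"twist":[0,0,0]}]' | grep -E 'pos|contact'
python3 -m creep '[{"offset":[0,0,0.004],"twist":[0,0,0]},{"offset":[0,0,0.008],"twist":[0,0,0]},{"offset":[0,0,0.008],"twist":[0,0,0]},{"offset":[0,0,0.008],"twist":[0,0,0]},{"offset":[0,0,0.008],"twist":[0,0,0]},{"offset":[0,0,0.008],"twist":[0,0,0]},{"offset":[0,0,0.008],"twist":[0,0,0]},{"offset":[0,0,0.008],"twist":[0,0,0]}]' | grep -E 'pos|contact'
```

```text
position: [0.3686, -0.2691, 0.0085]
contact_force: [-0.2, 0.4, 0.3]
position: [0.3687, -0.2691, 0.0066]
contact_force: [-0.3, 0.5, 0.0]
```

```bash
python3 -m creep '[{"offset":[0,0,0.004],"twist":[0,0,0]},{"offset":[0,0,0.008],"twist":[0,0,0]},{"offset":[0,0,0.008],"twist":[0,0,0]},{"offset":[0,0,0.008],"twist":[0,0,0]},{"offset":[0,0,0.008],"twist":[0,0,0]},{"offset":[0,0,0.008],"twist":[0,0,0]},{"offset":[0,0,0.008],"twist":[0,0,0]},{"offset":[0,0,0.008],"twist":[0,0,0]}]' | grep -E 'pos|contact'
python3 -m creep '[{"offset":[0,0,0.002],"twist":[0,0,0]},{"offset":[0,0,0.006],"twist":[0,0,0]},{"offset":[0,0,0.006],"twist":[0,0,0]},{"offset":[0,0,0.006],"twist":[0,0,0]},{"offset":[0,0,0.006],"twist":[0,0,0]},{"offset":[0,0,0.006],"twist":[0,0,0]},{"offset":[0,0,0.006],"twist":[0,0,0]},{"offset":[0,0,0.006],"twist":[0,0,0]}]' -1 30
```

```text
position: [0.3687, -0.2691, 0.0046]
contact_force: [-0.2, -0.0, 0.9]
time: 16.45
position: [0.3687, -0.2691, 0.003]
ee_rot: [0.0, 0.752, 0.659, -0.0]
contact_force: [0.1, -0.1, 0.4]
width: 0.016
finger_force: 30.0
```

Gripped: 16.0 mm, 30 N. The spatula tip in the tool frame is about (0.138, 0, -0.004). Lift it, and plan the yaw, the tilt and the dip.

```bash
python3 -m creep '[{"offset":[0,0,-0.05],"twist":[0,0,0]},{"offset":[0,0,-0.2],"twist":[0,0,0]},{"offset":[0,0,-0.4],"twist":[0,0,0]},{"offset":[0,0,-0.6],"twist":[0,0,0]},{"offset":[0,0,-0.8],"twist":[0,0,0]},{"offset":[0,0,-0.9],"twist":[0,0,0]},{"offset":[0,0,-0.9],"twist":[0,0,0]},{"offset":[0,0,-0.9],"twist":[0,0,0]}]'
cat >> h.py <<'E'
TIP=np.array([.138,0,-.004])
def tcp_for(tip,r): return np.array(tip)-r.apply(TIP)
E
python3 - <<'E'
from h import *
p,r=pose();print(p,heading(r),manip.state()['joints'])
a=np.array([.43,-.17,.25]);A=tool(20);B=tool(-4);b=np.array([.42,-.04,.25])
plan(a,A); plan(b,B,a,A)
C=tool(-4,-45); c=tcp_for([.497,-.0276,.13],C); d=tcp_for([.497,-.0276,.028],C); print(c,d); plan(c,C,b,B); plan(d,C,c,C)
E
```

```text
time: 17.25
position: [0.3696, -0.2678, 0.2282]
ee_rot: [-0.0, 0.751, 0.66, 0.002]
contact_force: [-0.4, -0.1, -0.8]
width: 0.0153
finger_force: 30.0
[ 0.36959819 -0.26784784  0.22816442] 82.63910897551247 [-0.75195145 -0.00773545  1.28024705  2.09353616  0.00394036  1.0491381
  0.39785399]
offset [0.419, 0.19, -0.085] twist [0.0, -0.001, 0.348]
offset [0.14, -0.502, 0.0] twist [0.0, 0.0, 0.133]
[ 0.39683543 -0.02059581  0.22475231] [ 0.39683543 -0.02059581  0.12275231]
offset [-0.098, -0.071, 0.101] twist [-0.0, -0.25, 0.0]
offset [0.288, -0.0, 0.288] twist [0.0, 0.0, 0.0]
```

```bash
python3 -m creep '[{"offset":[0.42,0.19,-0.085],"twist":[0,0,0.348]},{"offset":[0.42,0.19,-0.085],"twist":[0,0,0.348]},{"offset":[0.42,0.19,-0.085],"twist":[0,0,0.348]},{"offset":[0.42,0.19,-0.085],"twist":[0,0,0.348]},{"offset":[0.42,0.19,-0.085],"twist":[0,0,0.348]},{"offset":[0.42,0.19,-0.085],"twist":[0,0,0.348]},{"offset":[0.42,0.19,-0.085],"twist":[0,0,0.348]},{"offset":[0.42,0.19,-0.085],"twist":[0,0,0.348]}]'
python3 -m creep '[{"offset":[0.14,-0.5,0],"twist":[0,0,0.133]},{"offset":[0.14,-0.5,0],"twist":[0,0,0.133]},{"offset":[0.14,-0.5,0],"twist":[0,0,0.133]},{"offset":[0.14,-0.5,0],"twist":[0,0,0.133]},{"offset":[0.14,-0.5,0],"twist":[0,0,0.133]},{"offset":[0.14,-0.5,0],"twist":[0,0,0.133]},{"offset":[0.14,-0.5,0],"twist":[0,0,0.133]},{"offset":[0.14,-0.5,0],"twist":[0,0,0.133]}]'
python3 - <<'E'
from h import *
p,r=pose();print(p,heading(r),manip.state()['joints'])
C=tool(-4,-45); c=tcp_for([.497,-.0276,.13],C); plan(c,C)
E
```

```text
time: 18.05
position: [0.4284, -0.1715, 0.2476]
ee_rot: [0.001, 0.986, 0.169, -0.002]
contact_force: [0.9, 0.8, -0.5]
width: 0.0155
finger_force: 30.0
time: 18.85
position: [0.4198, -0.0428, 0.2488]
ee_rot: [0.0, 0.999, -0.036, -0.001]
contact_force: [-0.9, 0.5, -1.2]
width: 0.0158
finger_force: 30.0
[ 0.41982826 -0.04276301  0.24876226] -4.154171435208777 [-0.90235751 -0.12731438  0.80180247  2.11771745  0.10253025  1.11603439
 -1.79319893]
offset [-0.098, -0.082, 0.096] twist [-0.0, -0.25, -0.001]
```

```bash
python3 -m creep '[{"offset":[-0.098,-0.082,0.096],"twist":[0,-0.25,0]},{"offset":[-0.098,-0.082,0.096],"twist":[0,-0.25,0]},{"offset":[-0.098,-0.082,0.096],"twist":[0,-0.25,0]},{"offset":[-0.098,-0.082,0.096],"twist":[0,-0.25,0]},{"offset":[-0.098,-0.082,0.096],"twist":[0,-0.25,0]},{"offset":[-0.098,-0.082,0.096],"twist":[0,-0.25,0]},{"offset":[-0.098,-0.082,0.096],"twist":[0,-0.25,0]},{"offset":[-0.098,-0.082,0.096],"twist":[0,-0.25,0]}]'
python3 - <<'E'
from h import *
p,r=pose();print(p,heading(r),manip.state()['joints'],'tip',p+r.apply(TIP))
E_=ext('wrist'); save('side','pics/s5.png'); save('top','pics/t5.png'); save('wrist','pics/w5.png')
a=cv2.resize(cv2.imread('pics/s5.png')[200:350,190:350],None,fx=2.5,fy=2.5); b=cv2.imread('pics/w5.png')[:375,120:520]
cv2.imwrite('pics/v5.png',np.hstack([a,b]))
print([proj(ext('side'),p+r.apply(TIP)),proj(E_,p+r.apply(TIP)),proj(E_,[.497,-.0276,.06])])
E
```

```text
time: 19.65
position: [0.3972, -0.0205, 0.2243]
ee_rot: [-0.013, 0.923, -0.034, -0.382]
contact_force: [-0.3, 0.5, -0.5]
width: 0.0155
finger_force: 30.0
[ 0.39721228 -0.02047154  0.22431378] -4.274508636412096 [-0.61130076  0.61873454  0.82152916  1.76473371 -0.28467159  1.74440151
 -1.28001487] tip [ 0.49733752 -0.02794493  0.12955575]
[[np.float64(289.7051894301231), np.float64(260.0814014394974)], [np.float64(324.8541522729176), np.float64(-6.762033005775663)], [np.float64(324.0923790608236), np.float64(-77.37527879367269)]]
```

View pics/v5.png

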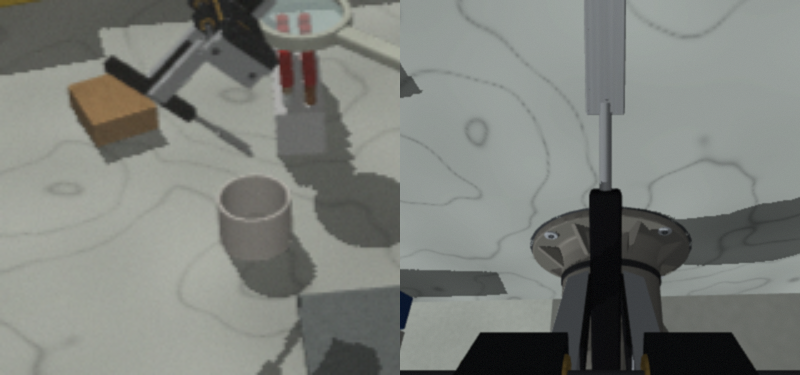

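The side view has the blade tip at (290,262), predicted (290,260), directly above the pot mouth at (292,279). The spatula is held firmly, so I'll dip, hold and lift.

```bash
python3 -m creep '[{"offset":[0.07,0,0.07],"twist":[0,0,0]},{"offset":[0.14,0,0.14],"twist":[0,0,0]},{"offset":[0.2,0,0.2],"twist":[0,0,0]},{"offset":[0.25,0,0.25],"twist":[0,0,0]},{"offset":[0.285,0,0.285],"twist":[0,0,0]},{"offset":[0.285,0,0.285],"twist":[0,0,0]},{"offset":[0.285,0,0.285],"twist":[0,0,0]},{"offset":[0.285,0,0.285],"twist":[0,0,0]}]'
python3 - <<'E'
from h import *
p,r=pose();print('tip',p+r.apply(TIP),manip.state()['joints'])
E
python3 -m creep '[{"offset":[0,0,0],"twist":[0,0,0]},{"offset":[0,0,0],"twist":[0,0,0]},{"offset":[0,0,0],"twist":[0,0,0]},{"offset":[-0.07,0,-0.07],"twist":[0,0,0]},{"offset":[-0.16,0,-0.16],"twist":[0,0,0]},{"offset":[-0.28,0,-0.28],"twist":[0,0,0]},{"offset":[-0.4,0,-0.4],"twist":[0,0,0]},{"offset":[-0.4,0,-0.4],"twist":[0,0,0]}]'
```

```text
time: 20.6
position: [0.3974, -0.0196, 0.1252]
ee_rot: [-0.014, 0.924, -0.033, -0.382]
contact_force: [-0.9, -0.4, 0.4]
width: 0.0157
finger_force: 30.0
tip [ 0.49771058 -0.02679904  0.03059839] [-0.56758322  0.74700712  0.75962278  1.81764759 -0.35813631  1.58538029
 -1.23727776]
time: 21.4
position: [0.3984, -0.0203, 0.2698]
ee_rot: [-0.014, 0.924, -0.033, -0.38]
contact_force: [0.5, -0.5, -2.2]
width: 0.0156
finger_force: 30.0
```

```bash
python3 - <<'E'
from h import *
p,r=pose();print(p,heading(r),manip.state()['joints'],'tip',p+r.apply(TIP))
# slab frame
c=np.array([.5775,-.2413]); sx=np.array([np.cos(np.radians(-10.5)),np.sin(np.radians(-10.5))]); sy=np.array([-sx[1],sx[0]])
H=np.array([.7464,-.0387])
for x in (.04,.05,.06): t=c+x*sx; print(x,t,np.hypot(*(t-H)))
t=c+.055*sx; D=tool(-10.5)
e=tcp_for([*t,.022+.12],D); g=tcp_for([*t,.024],D); print(e,g)
m=np.array([.45,-.12,.27]); M=tool(-8); plan(m,M); plan(e,D,m,M); plan(g,D,e,D)
E
```

```text
[ 0.39837726 -0.02028089  0.26976399] -4.074171509166591 [-0.63027594  0.56367403  0.8461261   1.72802038 -0.2574696   1.81859058
 -1.29779818] tip [ 0.4990787  -0.0274604   0.17559566]
0.04 [ 0.6168302  -0.24858942] 0.24666151521097196
0.05 [ 0.62666275 -0.25041178] 0.243225998523422
0.06 [ 0.63649529 -0.25223413] 0.2401580097128947
[ 0.49588984 -0.22617445  0.138     ] [ 0.49588984 -0.22617445  0.02      ]
offset [0.166, 0.383, -0.166] twist [0.008, 0.248, 0.02]
offset [0.241, 0.395, 0.528] twist [0.0, 0.0, 0.014]
offset [0.0, 0.0, 0.472] twist [0.0, 0.0, 0.0]
```

The tip held at z = 0.031 in the pot's centre. Now level the spatula and bring it over the slab.

```bash
python3 -m creep '[{"offset":[0.166,0.383,-0.166],"twist":[0.008,0.248,0.02]},{"offset":[0.166,0.383,-0.166],"twist":[0.008,0.248,0.02]},{"offset":[0.166,0.383,-0.166],"twist":[0.008,0.248,0.02]},{"offset":[0.166,0.383,-0.166],"twist":[0.008,0.248,0.02]},{"offset":[0.166,0.383,-0.166],"twist":[0.008,0.248,0.02]},{"offset":[0.166,0.383,-0.166],"twist":[0.008,0.248,0.02]},{"offset":[0.166,0.383,-0.166],"twist":[0.008,0.248,0.02]},{"offset":[0.166,0.383,-0.166],"twist":[0.008,0.248,0.02]}]'
python3 -m creep '[{"offset":[0.24,0.395,0.1],"twist":[0,0,0.014]},{"offset":[0.24,0.395,0.2],"twist":[0,0,0.014]},{"offset":[0.24,0.395,0.3],"twist":[0,0,0.014]},{"offset":[0.24,0.395,0.4],"twist":[0,0,0.014]},{"offset":[0.24,0.395,0.53],"twist":[0,0,0.014]},{"offset":[0.24,0.395,0.53],"twist":[0,0,0.014]},{"offset":[0.24,0.395,0.53],"twist":[0,0,0.014]},{"offset":[0.24,0.395,0.53],"twist":[0,0,0.014]}]'
python3 - <<'E'
from h import *
p,r=pose();print(p,heading(r),r.as_matrix()[:,2],'tip',p+r.apply(TIP))
plan([.4959,-.2262,.022],tool(-10.5))
E
```

```text
time: 22.2
position: [0.4486, -0.1184, 0.2663]
ee_rot: [-0.001, 0.998, -0.068, -0.004]
contact_force: [0.6, 0.0, -1.2]
width: 0.0156
finger_force: 30.0
time: 23.0
position: [0.4947, -0.2258, 0.1342]
ee_rot: [0.001, 0.996, -0.09, -0.003]
contact_force: [0.6, -0.1, 0.6]
width: 0.0159
finger_force: 30.0
[ 0.49474054 -0.22576615  0.13419982] -10.371545929315753 [-0.00587275 -0.00104572 -0.99998221] tip [ 0.63050713 -0.25060581  0.13742853]
offset [0.007, -0.0, 0.449] twist [0.001, 0.002, 0.001]
```

```bash
python3 -m creep '[{"offset":[0.005,0,0.1],"twist":[0,0.001,0]},{"offset":[0.005,0,0.2],"twist":[0,0.001,0]},{"offset":[0.005,0,0.3],"twist":[0,0.001,0]},{"offset":[0.005,0,0.38],"twist":[0,0.001,0]},{"offset":[0.005,0,0.42],"twist":[0,0.001,0]},{"offset":[0.005,0,0.444],"twist":[0,0.001,0]},{"offset":[0.005,0,0.444],"twist":[0,0.001,0]},{"offset":[0.005,0,0.444],"twist":[0,0.001,0]}]' | grep -E 'pos|rot|contact'
python3 -m creep '[{"offset":[0,0,0.004],"twist":[0,0,0]},{"offset":[0,0,0.008],"twist":[0,0,0]},{"offset":[0,0,0.008],"twist":[0,0,0]},{"offset":[0,0,0.008],"twist":[0,0,0]},{"offset":[0,0,0.008],"twist":[0,0,0]},{"offset":[0,0,0.008],"twist":[0,0,0]},{"offset":[0,0,0.008],"twist":[0,0,0]},{"offset":[0,0,0.008],"twist":[0,0,0]}]' | grep -E 'pos|rot|contact'
```

```text
position: [0.4951, -0.2257, 0.0231]
ee_rot: [0.001, 0.996, -0.091, -0.001]
contact_force: [1.1, 0.4, -1.0]
position: [0.4944, -0.2255, 0.0202]
ee_rot: [0.001, 0.996, -0.091, -0.001]
contact_force: [0.0, 0.2, -0.8]
```

Feel further down, 2 mm per call.

```bash
for k in 1; do python3 -m creep '[{"offset":[0,0,0.003],"twist":[0,0,0]},{"offset":[0,0,0.006],"twist":[0,0,0]},{"offset":[0,0,0.006],"twist":[0,0,0]},{"offset":[0,0,0.006],"twist":[0,0,0]},{"offset":[0,0,0.006],"twist":[0,0,0]},{"offset":[0,0,0.006],"twist":[0,0,0]},{"offset":[0,0,0.006],"twist":[0,0,0]},{"offset":[0,0,0.006],"twist":[0,0,0]}]' | grep -E 'pos|contact'; done
python3 -m creep '[{"offset":[0,0,0.002],"twist":[0,0,0]},{"offset":[0,0,0.004],"twist":[0,0,0]},{"offset":[0,0,0.004],"twist":[0,0,0]},{"offset":[0,0,0.004],"twist":[0,0,0]},{"offset":[0,0,0.004],"twist":[0,0,0]},{"offset":[0,0,0.004],"twist":[0,0,0]},{"offset":[0,0,0.004],"twist":[0,0,0]},{"offset":[0,0,0.004],"twist":[0,0,0]}]' | grep -E 'pos|contact'
```

```text
position: [0.4944, -0.2255, 0.0187]
contact_force: [0.8, -0.1, -0.2]
position: [0.4944, -0.2256, 0.018]
contact_force: [-2.2, 0.6, 9.1]
```

The slab is touched (9 N). Release, rise, and back off.

```bash
python3 -m creep '[{"offset":[0,0,0],"twist":[0,0,0]},{"offset":[0,0,0],"twist":[0,0,0]},{"offset":[0,0,0],"twist":[0,0,0]},{"offset":[0,0,0],"twist":[0,0,0]},{"offset":[0,0,-0.05],"twist":[0,0,0]},{"offset":[0,0,-0.2],"twist":[0,0,0]},{"offset":[0,0,-0.4],"twist":[0,0,0]},{"offset":[0,0,-0.6],"twist":[0,0,0]}]' 0.1
python3 -m creep '[{"offset":[0,0,-0.5],"twist":[0,0,0]},{"offset":[-0.1,-0.5,-0.5],"twist":[0,0,0]},{"offset":[-0.1,-1,-0.5],"twist":[0,0,-0.2]},{"offset":[-0.1,-1,-0.5],"twist":[0,0,-0.2]},{"offset":[-0.1,-1,-0.5],"twist":[0,0,-0.2]},{"offset":[-0.1,-1,-0.5],"twist":[0,0,-0.2]},{"offset":[-0.1,-1,-0.5],"twist":[0,0,-0.2]},{"offset":[-0.1,-1,-0.5],"twist":[0,0,-0.2]}]'
python3 - <<'E'
from h import *
p,r=pose();print(p,heading(r),manip.state()['joints'])
save('top','pics/t6.png'); save('side','pics/s6.png')
a=cv2.resize(cv2.imread('pics/t6.png')[170:310,220:470],None,fx=3,fy=3); cv2.imwrite('pics/v6.png',a)
print(proj(ext('top'),[.6305,-.2505,.022]))
E
```

```text
time: 27.0
position: [0.4939, -0.2259, 0.1698]
ee_rot: [0.001, 0.996, -0.091, -0.002]
contact_force: [1.0, 1.1, 0.2]
width: 0.0519
finger_force: 0.0
time: 27.8
position: [0.516, 0.0279, 0.2933]
ee_rot: [-0.0, 0.975, 0.224, -0.001]
contact_force: [-0.0, -0.1, 0.3]
width: 0.0514
finger_force: 0.0
[0.51604768 0.02788589 0.29334573] 25.84292381701707 [-1.05261513  0.11148658  0.96688192  1.88310238 -0.09850038  1.19885074
 -1.17230016]
[np.float64(422.0912496921775), np.float64(231.09404162588282)]
```

View pics/v6.png

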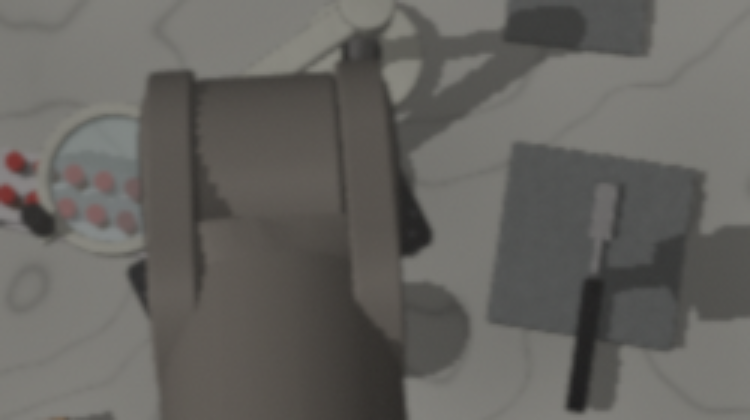

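The spatula lies on the slab with its tip at pixel (422,231), exactly as predicted, so the tip is at (0.6305, -0.2505). The knob is at about (232,243) over the rack. Next: return to the knob, with a heading that leaves the last joint room for the roughly 117° swing.

```bash
python3 - <<'E'
from h import *
print('knob',atz(ext('top'),(232.3,243.3),.22))
p,r=pose(); D=tool(-10); k=[.5738,.2132,.29]; plan(k,D); plan([.5738,.2132,.2],D,k,D)
H=np.array([.7464,-.0387]); t=np.array([.6305,-.2505])
a0=np.degrees(np.arctan2(k[1]-H[1],k[0]-H[0])); a1=np.degrees(np.arctan2(*(t-H)[::-1]))%360; print(a0,a1,a1-a0)
E
```

```text
knob [0.57160748 0.20957347 0.22      ]
offset [0.536, -0.582, 0.009] twist [0.0, 0.001, 0.197]
offset [0.0, 0.0, 0.36] twist [0.0, 0.0, 0.0]
124.41865111847186 241.3118884260038 116.89323730753195
```

```bash
python3 -m creep '[{"offset":[0.536,-0.582,0.01],"twist":[0,0,0.197]},{"offset":[0.536,-0.582,0.01],"twist":[0,0,0.197]},{"offset":[0.536,-0.582,0.01],"twist":[0,0,0.197]},{"offset":[0.536,-0.582,0.01],"twist":[0,0,0.197]},{"offset":[0.536,-0.582,0.01],"twist":[0,0,0.197]},{"offset":[0.536,-0.582,0.01],"twist":[0,0,0.197]},{"offset":[0.536,-0.582,0.01],"twist":[0,0,0.197]},{"offset":[0.536,-0.582,0.01],"twist":[0,0,0.197]}]'
python3 -m creep '[{"offset":[0,0,0],"twist":[0,0,0]},{"offset":[0,0,0.1],"twist":[0,0,0]},{"offset":[0,0,0.2],"twist":[0,0,0]},{"offset":[0,0,0.3],"twist":[0,0,0]},{"offset":[0,0,0.36],"twist":[0,0,0]},{"offset":[0,0,0.36],"twist":[0,0,0]},{"offset":[0,0,0.36],"twist":[0,0,0]},{"offset":[0,0,0.36],"twist":[0,0,0]}]'
python3 -m creep '[{"offset":[0,0,0],"twist":[0,0,0]},{"offset":[0,0,0],"twist":[0,0,0]},{"offset":[0,0,0],"twist":[0,0,0]},{"offset":[0,0,0],"twist":[0,0,0]},{"offset":[0,0,0],"twist":[0,0,0]},{"offset":[0,0,0],"twist":[0,0,0]},{"offset":[0,0,0],"twist":[0,0,0]},{"offset":[0,0,0],"twist":[0,0,0]}]' -1 20
python3 - <<'E'
from h import *
p,r=pose(); print(p,heading(r),manip.state()['joints'])
H=np.array([.7464,-.0387]); d=p[:2]-H; print(np.hypot(*d),np.degrees(np.arctan2(d[1],d[0])))
d=d/np.hypot(*d)*.305
tot=241.31-np.degrees(np.arctan2(d[1],d[0])); st=tot/6; print(st)
for k in range(1,9):
  Q=R.from_euler('z',st*k/8,degrees=True); plan(np.r_[H+Q.apply(np.r_[d,0])[:2],p[2]],Q*tool(heading(r)),np.r_[H+d,p[2]],tool(heading(r)))
E
```

```text
time: 28.7
position: [0.5739, 0.212, 0.29]
ee_rot: [0.0, 0.996, -0.087, -0.001]
contact_force: [0.0, 0.2, -0.5]
width: 0.0515
finger_force: 0.0
time: 29.5
position: [0.5741, 0.2141, 0.2009]
ee_rot: [0.0, 0.996, -0.086, -0.001]
contact_force: [0.8, -0.1, 0.4]
width: 0.0518
finger_force: 0.0
time: 30.3
position: [0.5735, 0.2141, 0.1997]
ee_rot: [0.0, 0.996, -0.086, -0.001]
contact_force: [-0.9, -0.2, 2.6]
width: 0.0192
finger_force: 20.0
[0.57352773 0.21407111 0.19970246] -9.865066524170036 [-1.13805311  0.46275639  0.9156934   1.79369152 -0.41027616  1.09225988
 -1.82089965]
0.30623202443198344 124.3685501598692
19.4902416400218
offset [-0.036, 0.037, 0.0] twist [0.0, 0.0, -0.014]
offset [-0.071, 0.075, 0.0] twist [0.0, 0.0, -0.027]
offset [-0.104, 0.115, 0.0] twist [0.0, 0.0, -0.041]
offset [-0.136, 0.157, 0.0] twist [0.0, 0.0, -0.054]
offset [-0.165, 0.199, 0.0] twist [0.0, 0.0, -0.068]
offset [-0.193, 0.243, 0.0] twist [0.0, 0.0, -0.081]
offset [-0.219, 0.288, 0.0] twist [0.0, 0.0, -0.095]
offset [-0.243, 0.334, 0.0] twist [0.0, 0.0, -0.108]
```

```bash

python3 -m creep '[{"offset":[-0.036,0.037,0],"twist":[0,0,-0.014]},{"offset":[-0.071,0.075,0],"twist":[0,0,-0.027]},{"offset":[-0.104,0.115,0],"twist":[0,0,-0.041]},{"offset":[-0.136,0.157,0],"twist":[0,0,-0.054]},{"offset":[-0.165,0.199,0],"twist":[0,0,-0.068]},{"offset":[-0.193,0.243,0],"twist":[0,0,-0.081]},{"offset":[-0.219,0.288,0],"twist":[0,0,-0.095]},{"offset":[-0.243,0.334,0],"twist":[0,0,-0.108]}]'
python3 -m creep '[{"offset":[-0.036,0.037,0],"twist":[0,0,-0.014]},{"offset":[-0.071,0.075,0],"twist":[0,0,-0.027]},{"offset":[-0.104,0.115,0],"twist":[0,0,-0.041]},{"offset":[-0.136,0.157,0],"twist":[0,0,-0.054]},{"offset":[-0.165,0.199,0],"twist":[0,0,-0.068]},{"offset":[-0.193,0.243,0],"twist":[0,0,-0.081]},{"offset":[-0.219,0.288,0],"twist":[0,0,-0.095]},{"offset":[-0.243,0.334,0],"twist":[0,0,-0.108]}]'
python3 -m creep '[{"offset":[-0.036,0.037,0],"twist":[0,0,-0.014]},{"offset":[-0.071,0.075,0],"twist":[0,0,-0.027]},{"offset":[-0.104,0.115,0],"twist":[0,0,-0.041]},{"offset":[-0.136,0.157,0],"twist":[0,0,-0.054]},{"offset":[-0.165,0.199,0],"twist":[0,0,-0.068]},{"offset":[-0.193,0.243,0],"twist":[0,0,-0.081]},{"offset":[-0.219,0.288,0],"twist":[0,0,-0.095]},{"offset":[-0.243,0.334,0],"twist":[0,0,-0.108]}]'
python3 - <<'E'
from h import *
p,r=pose(); print(p,heading(r),manip.state()['joints'])
H=np.array([.7464,-.0387]); d=p[:2]-H; print(np.hypot(*d),np.degrees(np.arctan2(d[1],d[0])))
E
```

```text
time: 31.1
position: [0.4993, 0.1414, 0.1997]
ee_rot: [0.001, 0.996, 0.084, -0.001]
contact_force: [6.2, -3.1, -7.0]
width: 0.0193
finger_force: 20.0
time: 31.9
position: [0.4539, 0.0487, 0.1998]
ee_rot: [0.001, 0.968, 0.251, -0.0]
contact_force: [15.8, -3.2, -20.8]
width: 0.0195
finger_force: 20.0
time: 32.7
position: [0.4416, -0.053, 0.2]
ee_rot: [0.0, 0.911, 0.411, -0.0]
contact_force: [16.4, 1.6, -24.8]
width: 0.0197
finger_force: 20.0
[ 0.44163833 -0.05298684  0.20004801] 48.574218011269174 [-0.99146626  0.02985608  1.01147493  2.14497311 -0.02959433  0.98106507
 -0.68674395]
0.3050963560436058 -177.31601239231782
```

Forces are building (16 N radial, -25 N vertical), so I'll trim slightly inward and down within the next arc.

```bash

python3 -m creep '[{"offset":[-0.034,0.04,0.003],"twist":[0,0,-0.014]},{"offset":[-0.067,0.08,0.006],"twist":[0,0,-0.027]},{"offset":[-0.1,0.12,0.006],"twist":[0,0,-0.041]},{"offset":[-0.132,0.162,0.006],"twist":[0,0,-0.054]},{"offset":[-0.16,0.204,0.006],"twist":[0,0,-0.068]},{"offset":[-0.188,0.248,0.006],"twist":[0,0,-0.081]},{"offset":[-0.214,0.293,0.006],"twist":[0,0,-0.095]},{"offset":[-0.237,0.339,0.006],"twist":[0,0,-0.108]}]'
python3 - <<'E'
from h import *
p,r=pose(); print(p,heading(r))
H=np.array([.7464,-.0387]); d=p[:2]-H; print(np.hypot(*d),np.degrees(np.arctan2(d[1],d[0])))
E
```

```text
time: 33.5
position: [0.4647, -0.1544, 0.1993]
ee_rot: [-0.001, 0.829, 0.559, -0.001]
contact_force: [-7.7, -1.7, 21.4]
width: 0.0194
finger_force: 20.0
[ 0.46473479 -0.15440262  0.19932354] 67.96869722357248
0.3045035045322128 -157.66808971345688
```

```bash

python3 -m creep '[{"offset":[-0.037,0.036,-0.003],"twist":[0,0,-0.014]},{"offset":[-0.072,0.074,-0.003],"twist":[0,0,-0.027]},{"offset":[-0.105,0.114,-0.003],"twist":[0,0,-0.041]},{"offset":[-0.137,0.156,-0.003],"twist":[0,0,-0.054]},{"offset":[-0.166,0.198,-0.003],"twist":[0,0,-0.068]},{"offset":[-0.194,0.242,-0.003],"twist":[0,0,-0.081]},{"offset":[-0.22,0.287,-0.003],"twist":[0,0,-0.095]},{"offset":[-0.244,0.333,-0.003],"twist":[0,0,-0.108]}]'
python3 -m creep '[{"offset":[-0.036,0.037,0],"twist":[0,0,-0.014]},{"offset":[-0.071,0.075,0],"twist":[0,0,-0.027]},{"offset":[-0.104,0.115,0],"twist":[0,0,-0.041]},{"offset":[-0.136,0.157,0],"twist":[0,0,-0.054]},{"offset":[-0.165,0.199,0],"twist":[0,0,-0.068]},{"offset":[-0.193,0.243,0],"twist":[0,0,-0.081]},{"offset":[-0.219,0.288,0],"twist":[0,0,-0.095]},{"offset":[-0.243,0.334,0],"twist":[0,0,-0.108]}]'
python3 - <<'E'
from h import *
p,r=pose(); print(p,heading(r))
H=np.array([.7464,-.0387]); d=p[:2]-H; l=H+.24*d/np.hypot(*d); print(np.hypot(*d),np.degrees(np.arctan2(d[1],d[0])),l,l-[.6305,-.2505])
E
```

```text
time: 34.3
position: [0.5193, -0.2416, 0.1995]
ee_rot: [-0.001, 0.723, 0.691, -0.001]
contact_force: [-0.1, 0.6, 5.6]
width: 0.0195
finger_force: 20.0
time: 35.1
position: [0.6002, -0.3061, 0.1995]
ee_rot: [-0.001, 0.596, 0.803, -0.001]
contact_force: [0.4, 1.6, 7.8]
width: 0.0198
finger_force: 20.0
[ 0.60015965 -0.30607416  0.19947519] 106.87893769870259
0.304754295053961 -118.67646367282161 [ 0.63123285 -0.24926241] [0.00073285 0.00123759]
```

The lens is within 2 mm of the tip. Settle, release, rise, and move clear.

```bash

python3 -m creep '[{"offset":[0,0,0],"twist":[0,0,0]},{"offset":[0,0,0],"twist":[0,0,0]},{"offset":[0,0,0],"twist":[0,0,0]},{"offset":[0,0,0],"twist":[0,0,0]},{"offset":[0,0,0],"twist":[0,0,0]},{"offset":[0,0,-0.1],"twist":[0,0,0]},{"offset":[0,0,-0.25],"twist":[0,0,0]},{"offset":[0,0,-0.4],"twist":[0,0,0]}]' 0.1
python3 -m creep '[{"offset":[0,0,-0.1],"twist":[0,0,0]},{"offset":[0.3,-0.3,-0.1],"twist":[0,0,0]},{"offset":[0.8,-0.5,-0.1],"twist":[0,0,0]},{"offset":[1,-0.5,-0.1],"twist":[0,0,0]},{"offset":[1,-0.5,-0.1],"twist":[0,0,0]},{"offset":[1,-0.5,-0.1],"twist":[0,0,0]},{"offset":[1,-0.5,-0.1],"twist":[0,0,0]},{"offset":[1,-0.5,-0.1],"twist":[0,0,0]}]'
python3 - <<'E'
from h import *
save('top','pics/t7.png'); a=cv2.resize(cv2.imread('pics/t7.png')[140:360,130:530],None,fx=2,fy=2); cv2.imwrite('pics/v7.png',a)
print(proj(ext('top'),[.6305,-.2505,.022]),proj(ext('top'),[.6305,-.2505,.165]))
E
```

```text
time: 35.9
position: [0.5994, -0.3053, 0.3002]
ee_rot: [-0.001, 0.597, 0.803, -0.001]
contact_force: [1.1, -0.1, 0.6]
width: 0.0515
finger_force: 0.0
time: 36.7
position: [0.4062, -0.0993, 0.3249]
ee_rot: [-0.001, 0.594, 0.804, 0.0]
contact_force: [0.6, 0.1, 0.5]
width: 0.0522
finger_force: 0.0
[np.float64(422.0912496921775), np.float64(231.09404162588282)] [np.float64(433.50110763098473), np.float64(220.21451498295528)]
```

View pics/v7.png

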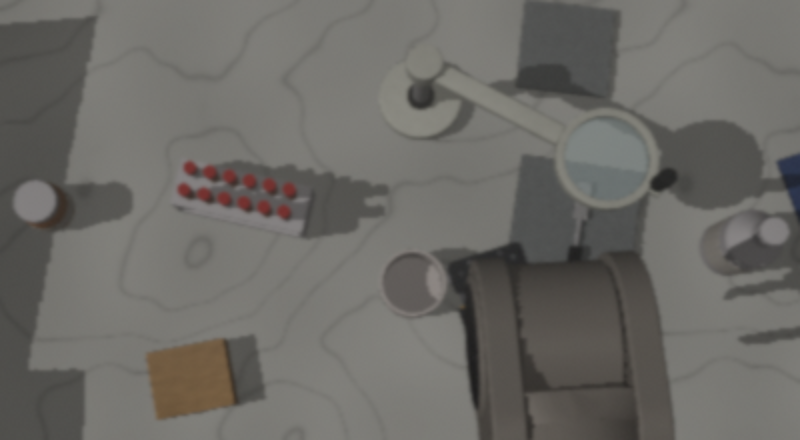

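The lens centre is at (433,219), predicted (433.5,220) for a lens right over the tip. The blade tip is at (422,232), the pot at (337,281.5) is unchanged, and the rack, box, jar and bottle are in place. Handing in.

```bash
python3 -c "
from bench import manip; print(manip.sign_off())"
```

```text
the job is handed in; nothing more can be done
None
```

The job is handed in, with no verdict returned: I swung the magnifier clear, dipped the spatula, laid it flat on the larger slab, and set the lens within about 2 mm of the blade tip; the last picture shows the pot and bystanders where they started.

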